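# Seat a faceting quill in the V-blocks of a transfer jig

## Robot

A 6-joint arm with a two-finger parallel gripper is mounted at the origin on the work surface. World frame = base frame: x ahead of the robot, y to its left, z up, the work surface at z = 0. Lengths are in mm, angles in rad, forces in N, time in s.
With the tool pointing down it reaches from about 300 to 775 mm from the base axis. Payload 14.6 kg.
Tool frame: the origin (TCP) lies midway between the tips of the shut fingers; the grasp point (between the pads) lies 19 mm behind it; z points along the fingers, x is the direction in which the jaws open and shut, and the axes are right-handed (so a half turn about z gives the same grasp; the last joint's range is limited). The gripper opens to 94 mm and grips with 3 to 60 N. Pads are 16 mm wide; open, the fingers measure 119 mm over their backs; the gripper's body (75 mm by 177 mm) begins 78 mm behind the grasp point.
Start: joints at [1.229, 0.3, 1.521, -0, 1.321, -0.067], TCP at [149.242, 529.354, 181.146] pointing down, gripper open.
Joint ranges: [-3.03, 3.03], [-0.79, 2.21], [0.23, 2.52], [-1.04, 4.18], [0, 3.07], [-2.55, 2.55]. Speed limits (rad/s): [2.22, 2.22, 2.57, 3.14, 3.14, 3.14].

## Interface

Orientations are given as a unit quaternion [w, x, y, z].
In Python, from cell import env gives the robot as it stands.
- The arm moves only by the shell command python3 -m jog 'ROWS' [OPENING] [FORCE]. ROWS is JSON, a list that holds one entry, the list of rows, each a list of 4 numbers: the shift along the tool's x, y, z in mm, then the turn about the tool's z in degrees. A call has 1 to 12 rows; each row shifts and turns the commanded pose from where the row before left it, along the tool's axes as they then stand; what a row does not reach is not made up. A row lasts 1/10 s, in which the tool goes at most 50 mm and 8.59 degrees, less where a joint would pass 70% of its speed; a pose out of reach is approached as far as the arm can. A call is refused whole if a number of a shift passes 50 or a number of a turn 8.59, either way. A call with a gripper value outside its range is refused whole. OPENING is the closure, from -1 (fully open) to 1 (shut), set as the call begins (- or left out, the last holds). The fingers move at their own pace and stop on an object; FORCE is the grip in N (left out, the last holds). Time passes only in rows, so rows that do not move let the fingers close. It gives the time, the measured TCP pose, the force and the opening at its end, in the units of the state.
- env.observe(): the state, without advancing time (a new reading comes with each control period).
- env.camera(name): name is "scene" or "top" or "wrist"; returns (picture, depth): 384x512x3 uint8, red, green, blue; 384x512 float32, mm along the optical axis (not along the pixel's ray), 0 where there is no reading.
- env.camera_model(name): a dict with "intrinsics" (3x3 intrinsics, pixels), "eye" and "attitude" of the camera in the world; the wrist camera has in their place "T_tool_cam" (4x4, takes a point from camera to tool coordinates, whose origin is the TCP and whose axes are the tool frame's). Camera axes: x right, y down, z forward; pixel columns grow to the right and rows downward; lengths in mm; the calibration is good to about 2 mm. A picture is of the moment at which its call begins: read the wrist's pose just before it. camera_model takes no time and is no camera call.
- env.sign_off(): hands the job in, once; it reports no verdict.
The state is a dict: "t": time; "joint_pos": joint angles; "joint_vel": joint speeds; "tau": joint torques, N m; "tcp_pos": TCP position; "tcp_rot": TCP orientation; "ft_force": force on the tool from outside, world axes, zero at the start; "wrist_torque": the same for the moment, N m; "opening": opening from 0.0 (shut) to 1.0 (fully open).
Only numpy, scipy, OpenCV 4.12 (cv2) and the standard library are available. Lean on these libraries where they do the work, as an engineer would, in place of code of your own. Each camera call takes 0.05 s, during which the arm holds its last target. There are 200 camera calls.

## Task

Lift the steel gem quill off its grey rest and lower it, stone end away from the red end stop, into the two V-blocks of the jig about a centimetre short of the stop, so that it settles firmly on both sides of the Vs while still held. Then slide it along the Vs until its back end is pushed home against the red stop, let go, and swing the orange strap over until its rubber pad rests on the quill. Press only lightly throughout (some 5 to 10 N is plenty), as hard pressing would crack the stone off its dop, and leave the other things on the bench where they are.

Things in the scene. Friction and masses are not known exactly. Their poses are not given: they have to be found in the camera images.
- quill: Loose round steel quill, diameter 24, about 0.3 kg, with a green stone on a thin brass dop at its front. Its origin is on its axis at the 30 mm long blue band, the place to grip; +x runs along the axis towards the stone. The flat back end is 85 mm behind the origin; the full 24 mm diameter reaches 100 mm ahead of it and the stone ends 134 mm ahead. It lies level in the rest with its axis 42 mm above the bench; it may be rolled about its axis.
- rest: Fixed grey and black rest on the bench, board 190 x 75 x 8 with two black V supports (16 wide along x) 60 mm behind and 75 mm ahead of its origin, up to 39 mm high. Origin in its underside; x is the direction in which the quill lies (stone towards +x), z up.
- jig: Fixed transfer jig: dark base plate 225 x 104 x 12 with two aluminium 90-degree V-blocks, in line along the jig's x, and two dark hinge posts for the orange strap beside the +x V-block, 35 mm apart outside and 72 mm high. Origin in the underside of the plate, 50 mm straight below jig_seat; same axes as jig_seat.
- jig_seat (a point): Where the quill's origin lies when it is home: 50 mm above the bench on the axis of the Vs. x runs along the Vs away from the red end stop (the quill's stone points to +x), z up. The V-blocks span x = -70 to -45 and x = +68 to +96; between them is free room for fingers, 38 mm deep below the axis down to the base plate. The Vs' flanks rise 45 degrees from 17 mm below the axis to 4 mm above it, 21 mm either side.
- end_stop: Red upright plate at the -x end of the jig, 10 x 50 x 54, rigid, its top 66 mm above the bench. Its face towards the quill is 85 mm behind jig_seat. Origin and axes are those of jig.
- strap (a joint): Hinge of the orange strap, in rad: 0 when its pad just rests on a seated quill, about 1.57 standing upright; it stays where it is left (about 0.1 N m of friction). The hinge line is parallel to the jig's x, 40 mm to +y of jig_seat and 22 mm above it. The strap opens up and over towards +y and closes towards -y and down; upright, its tip is 164 mm above the bench, in the way of a quill carried low from that side. A push at the tip reaches the quill more than doubled.
- strap_tip (a point): Middle of the free end of the strap, 92 mm from the hinge line and 82 mm to +x of jig_seat. The strap is a bar 14 wide (along x) and 8 thick, the point lying half-way through its thickness; its pad sits 40 mm from the hinge. Its x is the jig's x; its -y points from the hinge to the tip.
- gem_tray: Grey tray with white bed and rows of green stones, about 120 x 164 x 20, loose, to be left alone. Origin in its underside.
- loupe: Small black loupe, diameter 38, 28 high, standing loose; leave alone. Origin in its underside.
- stone_jar: Small green jar with black cap, diameter 42, 50 high, standing loose; leave alone. Origin in its underside.

How it is judged (in metres and radians):
On the way, in this order (a step that is already met when the one before it is completed fails the run):
1. the quill is settled in both Vs, short of the stop (by 4 to 25 mm), still held in the fingers and bearing on the jig with more than 3 N (y of quill in the frame of jig_seat between -0.0015 and 0.0015 m and z of quill in the frame of jig_seat between -0.002 and 0.0015 m and angle between the x axis of quill and the x axis of jig_seat, either way round below 0.03 rad and x of quill in the frame of jig_seat between 0.004 and 0.025 m and contact force between quill and the fingers above 0.5 N and contact force between quill and jig above 3 N), for 0.2 s.
2. the held quill, settled in the Vs, is pushed against the red stop (more than 3 N) (y of quill in the frame of jig_seat between -0.0015 and 0.0015 m and z of quill in the frame of jig_seat between -0.002 and 0.0015 m and angle between the x axis of quill and the x axis of jig_seat, either way round below 0.03 rad and x of quill in the frame of jig_seat between -0.002 and 0.0015 m and contact force between quill and end_stop above 3 N and contact force between quill and the fingers above 0.5 N), for 0.2 s.
3. the quill is let go, still home, and the strap is down on it (y of quill in the frame of jig_seat between -0.0015 and 0.0015 m and z of quill in the frame of jig_seat between -0.002 and 0.0015 m and angle between the x axis of quill and the x axis of jig_seat, either way round below 0.03 rad and x of quill in the frame of jig_seat between -0.002 and 0.0015 m and value of joint strap below 0.06 rad and contact force between quill and the fingers below 0.1 N), for 0.2 s.
At the end, for the whole second after the job is handed in: The quill rests in both Vs (origin within 1.5 mm sideways and +1.5/-2 mm in height of jig_seat, axis within 0.03 rad of the Vs), its back end within 1.5 mm of the stop, the strap closed on it (joint within 0.06 rad of 0), all at rest (y of quill in the frame of jig_seat between -0.0015 and 0.0015 m and z of quill in the frame of jig_seat between -0.002 and 0.0015 m and angle between the x axis of quill and the x axis of jig_seat, either way round below 0.03 rad and x of quill in the frame of jig_seat between -0.002 and 0.0015 m and value of joint strap between -0.06 and 0.06 rad and linear speed of quill below 0.01 m/s); the robot touches nothing.
It fails at once if the quill presses on the jig (both Vs and the stop added up) with more than 30 N; 10 N straight down makes about 14 N on the flanks (contact force between quill and jig above 30 N).
It fails at once if the quill is within 3 mm of its home along the Vs, over the jig, but raised more than 4 mm out of the Vs and less than 30 mm (it must be slid home, not lowered there) (x of quill in the frame of jig_seat between -0.01 and 0.003 m and y of quill in the frame of jig_seat between -0.02 and 0.02 m and z of quill in the frame of jig_seat between 0.004 and 0.03 m).
It fails at once if the tray, the loupe or the jar is moved more than 15 mm (distance of any of gem_tray, loupe, stone_jar from where it was at the start of the episode above 0.015 m).
It also fails if it takes over 72 s, if anything falls off the work surface, if the arm or the gripper's body presses on something with over 40 N, if the wrist force passes 120 N, or if a joint passes its speed limit or range.

## Working session

There is one attempt and no reset: what is moved stays moved. The work goes in short steps, Python scripts to look and compute and a shell command to move; the robot and the scene stay as the last step left them, time stands still between calls to the robot, and variables do not carry over. Pictures are saved under pics/ and viewed, about 8 in all and at most 12, crops included, and the job is handed in when it is done.

```bash
ls; mkdir -p pics; cat > h.py <<'E'
from cell import env
import numpy as np, cv2
from scipy.spatial.transform import Rotation as R
def quat(q): return R.from_quat([q[1],q[2],q[3],q[0]]).as_matrix()
def cam(name):
    s=env.observe(); m=env.camera_model(name); im,d=env.camera(name)
    K=np.array(m["intrinsics"])
    if name=="wrist":
        T=np.eye(4);T[:3,:3]=quat(s["tcp_rot"]);T[:3,3]=s["tcp_pos"];T=T@np.array(m["T_tool_cam"])
    else:
        T=np.eye(4);a=np.array(m["attitude"]);T[:3,:3]=quat(a) if a.size==4 else a;T[:3,3]=m["eye"]
    v,u=np.mgrid[:384,:512]
    rays=np.stack([(u-K[0,2])/K[0,0],(v-K[1,2])/K[1,1],np.ones_like(u)],-1)@T[:3,:3].T
    P=rays*d[...,None]+T[:3,3]
    return im,d,K,T,rays,P
def onplane(rays,T,z): return T[:3,3]+rays*((z-T[2,3])/rays[...,2])[...,None]
def save(im,n): cv2.imwrite("pics/"+n,im[...,::-1])
E
python3 - <<'E'
from h import *
s=env.observe();print(s)
a=[]
for n in("scene","top"):
    im,d,K,T,r,P=cam(n); np.savez("/tmp/"+n,im=im,d=d,P=P,T=T,r=r);a.append(im);print(n,T.round(3),K)
save(a[0],"s0.png");save(cv2.resize(a[1],(800,600)),"t0.png")
print(env.camera_model("wrist"))
E
```

```text
pics
{'t': 0.0, 'joint_pos': array([ 1.22942369e+00,  3.00481509e-01,  1.52162484e+00,  1.27287527e-05,
        1.32070599e+00, -6.65846102e-02]), 'joint_vel': array([ 1.02995087e-03,  9.38472282e-04, -1.86216991e-03,  9.67835243e-05,
       -2.05034752e-03,  9.53619072e-04]), 'tau': array([ 1.75402347e-04, -5.31805980e+01, -3.52741742e+01,  7.08656665e-02,
        2.43156654e-02, -8.48832906e-05]), 'tcp_pos': array([149.12486118, 529.07268987, 180.56213494]), 'tcp_rot': array([ 3.29779155e-04,  7.97290880e-01,  6.03594965e-01, -5.13020779e-04]), 'ft_force': array([ 0.15848347,  0.23588316, -0.03236821]), 'wrist_torque': array([ 0.02595773, -0.01389281,  0.03661418]), 'opening': 1.0007706459394536}
scene [[ 3.900000e-01  7.450000e-01 -5.410000e-01  1.023227e+03]
 [ 9.210000e-01 -3.110000e-01  2.350000e-01 -1.663360e+02]
 [ 7.000000e-03 -5.900000e-01 -8.080000e-01  6.592110e+02]
 [ 0.000000e+00  0.000000e+00  0.000000e+00  1.000000e+00]] [[348.98575245   0.         256.7471677 ]
 [  0.         348.98575245 188.4996777 ]
 [  0.           0.           1.        ]]
top [[ 4.00000e-03 -9.
[... 155 characters left out ...]
00e+00  0.00000e+00  0.00000e+00  1.00000e+00]] [[432.22015276   0.         252.68048266]
 [  0.         432.22015276 191.90423783]
 [  0.           0.           1.        ]]
{'intrinsics': array([[326.10465159,   0.        , 257.58341172],
       [  0.        , 326.10465159, 194.01848422],
       [  0.        ,   0.        ,   1.        ]]), 'T_tool_cam': array([[ 9.99998874e-01, -4.03239940e-04,  1.44523832e-03,
        -8.26614792e-01],
       [ 5.57603013e-05,  9.72532540e-01,  2.32766957e-01,
        -6.70513216e+01],
       [-1.49940222e-03, -2.32766614e-01,  9.72531467e-01,
        -2.02834482e+02],
       [ 0.00000000e+00,  0.00000000e+00,  0.00000000e+00,
         1.00000000e+00]])}
```

View pics/t0.png

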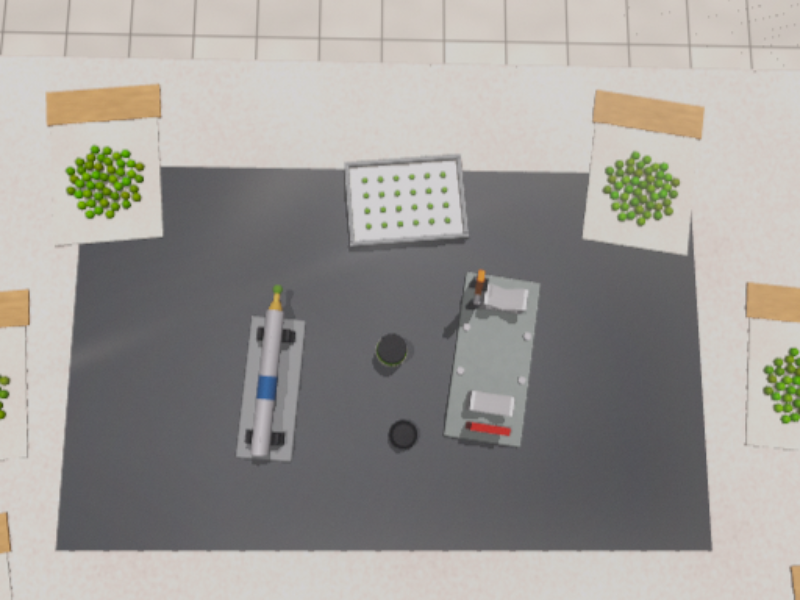

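View pics/s0.png

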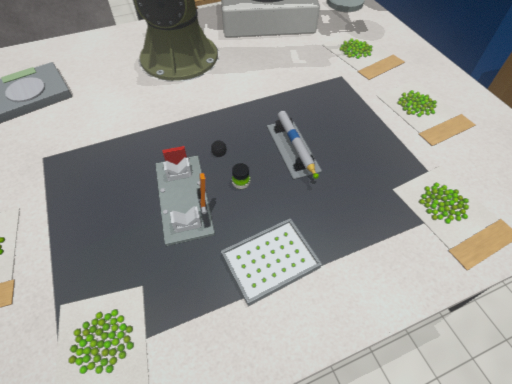

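The top view shows the quill at about (268,380) with its blue band at (267,387) and its stone up (+x). The jig is at about (495,360), with the red stop at its near end (489,429) and the upright strap at (480,285). The jar and loupe stand between them, and the scene view agrees.

```bash
cat > m.py <<'E'
from h import *
def line(pts):
    vx,vy,x,y=cv2.fitLine(pts.astype(np.float32),cv2.DIST_HUBER,0,.01,.01).ravel()
    if vx<0: vx,vy=-vx,-vy
    return np.array([x,y]),np.array([vx,vy])
def rect(mask):
    c=max(cv2.findContours(mask.astype(np.uint8),0,1)[0],key=cv2.contourArea);return c
E
python3 - <<'E'
from m import *
for n in("top","scene"):
    z=np.load(f"/tmp/{n}.npz");im,P,T,r=z["im"],z["P"],z["T"],z["r"]
    hsv=cv2.cvtColor(im,cv2.COLOR_RGB2HSV);h,s,v=cv2.split(hsv)
    on=(P[...,0]>200)&(P[...,0]<700)&(abs(P[...,1])<350)
    blue=on&(h>100)&(h<125)&(s>140)&(v>60)&(P[...,2]>30)
    red=on&((h<6)|(h>174))&(s>150)&(P[...,2]>25)
    org=on&(h>6)&(h<20)&(s>150)&(P[...,2]>65)
    for nm,m in(("blue",blue),("red",red),("org",org)):
        p=P[m];print(n,nm,len(p),p.mean(0).round(1),p.min(0).round(1),p.max(0).round(1))
    b=P[blue].mean(0)
    q=P[on&(abs(P[...,1]-b[1])<50)&(P[...,2]>44)&(P[...,0]<b[0]+95)]
    print("quill axis",*line(q[:,:2]),len(q),q[:,2].max(), "x",q[:,0].min())
    rr=P[red].mean(0)
    w=on&(abs(P[...,1]-rr[1])<60)&(P[...,2]>47)&(P[...,2]<57)&(s<60)&(v>120)
    print("vblk",w.sum())
    k,l,st,c=cv2.connectedComponentsWithStats(w.astype(np.uint8))
    for i in range(1,k):
        if st[i,4]>40:
            p=onplane(r,T,54)[l==i];print(p.mean(0).round(1),cv2.minAreaRect(p[:,:2].astype(np.float32)))
    if red.sum():
        p=onplane(r,T,66)[red];print("redrect",cv2.minAreaRect(p[:,:2].astype(np.float32)))
    for nm,sel in(("jar",(P[...,2]>40)&(v<60)),("loupe",(P[...,2]>20)&(P[...,2]<35)&(v<60))):
        p=P[on&sel&(P[...,1]>-60)&(P[...,1]<60)];print(nm,len(p),np.median(p,0) if len(p) else '')
E
```

```text
top blue 137 [499.3 156.2  53.1] [486.9 145.7  46.2] [512.6 166.8  58.7]
top red 111 [ 448.9 -126.9   66.5] [ 441.5 -151.3   62.8] [ 455.  -102.5   70. ]
top org 32 [ 625.6 -103.4  161.7] [ 619.8 -112.6  120.6] [ 631.8 -100.1  166.3]
quill axis [503.37094 155.99551] [ 0.99694484 -0.07810865] 1044 58.67152623580944 x 416.55742420556396
vblk 362
[ 621.7 -131.3   54. ] ((621.9773559570312, -131.15870666503906), (12.338970184326172, 28.927349090576172), 88.98841094970703)
[ 615.5 -172.2   54. ] ((615.1658325195312, -171.1417236328125), (18.53154945373535, 27.207717895507812), 88.57547760009766)
[ 484.1 -110.9   54. ] ((484.59210205078125, -111.79553985595703), (16.04065704345703, 24.592641830444336), 76.334716796875)
[ 478.1 -151.4   54. ] ((478.3653564453125, -150.8592529296875), (16.083786010742188, 23.932031631469727), 88.75263977050781)
redrect ((448.86065673828125, -127.11018371582031), (49.44410705566406, 8.384857177734375), 81.57181549072266)
jar 19 [535.97431778  -0.62890929  50.13580885]
loupe 152 [439.29651334 -19.9409892   26.91158448]
scene blue 64 [499.3 154.2  52.6] [488.3 
[... 315 characters left out ...]
111.7   54. ] ((488.17657470703125, -112.03111267089844), (15.050339698791504, 28.4650936126709), 86.10298919677734)
[ 481.3 -152.6   54. ] ((481.0812683105469, -151.92092895507812), (15.7747163772583, 29.436199188232422), 82.99885559082031)
[ 625.1 -131.5   54. ] ((624.4766845703125, -131.78408813476562), (15.124253273010254, 32.67291259765625), 83.77600860595703)
[ 619.3 -172.8   54. ] ((619.3575439453125, -171.9548797607422), (16.35832405090332, 31.250736236572266), 82.06580352783203)
redrect ((467.2044372558594, -128.715576171875), (46.70584487915039, 46.06773376464844), 84.19192504882812)
jar 210 [555.33989498  -3.84889272  50.27419332]
loupe 128 [445.63037532 -19.85075142  27.70071929]
```

```bash
python3 -m jog '[[[0,0,0,-5.64],[0,0,0,-5.64],[-20,22,0,0],[-32,35,0,0],[-32,35,0,0],[-32,35,0,0],[-32,35,0,0],[-32,35,0,0],[-32,35,0,0],[-32,35,0,0],[-32,35,0,0],[-32,35,0,0]]]' -1 25; python3 -m jog '[[[-20,21,0,0],[-14,16,0,0],[0,0,0,0],[0,0,0,0]]]'
python3 - <<'E'
from h import *
s=env.observe();print(s["tcp_pos"],s["tcp_rot"],s["ft_force"])
im,d,K,T,r,P=cam("wrist");np.savez("/tmp/w1",im=im,P=P,T=T,r=r);save(im,"w1.png")
E
```

```text
t: 1.3
tcp_pos: [462.2, 194.3, 181.1]
tcp_rot: [-0.0, 0.734, 0.679, -0.0]
ft_force: [0.7, 1.6, 0.8]
opening: 0.999
t: 1.7
tcp_pos: [495.1, 159.4, 180.8]
tcp_rot: [-0.0, 0.734, 0.679, -0.0]
ft_force: [-0.6, 0.5, -0.2]
opening: 1.0
[495.10568197 159.39083694 180.76458908] [-2.65007863e-04  7.34330665e-01  6.78791790e-01 -3.31546627e-04] [-0.63876147  0.48934028 -0.17160145]
```

View pics/w1.png

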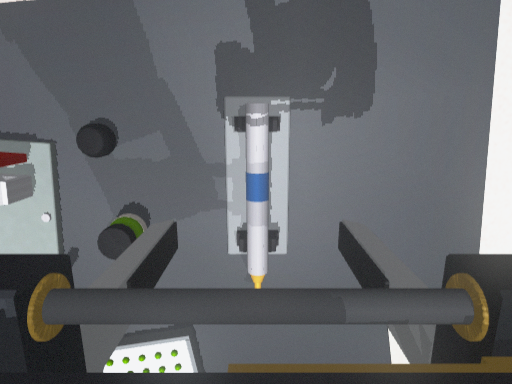

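The wrist view shows the quill upright, blue band at (257,186), stone pointing down the image. The fingers straddle it.

```bash
cat > q.py <<'E'
from m import *
def quill(im,T,r,zax,P):
    hsv=cv2.cvtColor(im,cv2.COLOR_RGB2HSV);h,s,v=cv2.split(hsv)
    blue=((h>100)&(h<125)&(s>140)&(v>60)).astype(np.uint8)
    k,l,st,c=cv2.connectedComponentsWithStats(blue);i=1+np.argmax(st[1:,4]);m=l==i
    ct=onplane(r,T,zax+10)[m]; print("blue centre",ct.mean(0).round(2))
    q=(P[...,2]>zax+3)&(P[...,2]<zax+16)&(np.linalg.norm(P[...,:2]-ct.mean(0)[:2],axis=-1)<95)
    print("depth axis",*line(P[q][:,:2]),q.sum(), "ztop",np.percentile(P[q][:,2],98))
    # silhouette midline of the band, row by row
    pl=onplane(r,T,zax+2); mid=[]
    for row in np.unique(np.where(m)[0])[2:-2]:
        c=np.where(m[row])[0]; mid.append((pl[row,c[0]]+pl[row,c[-1]])/2)
    print("band mid",np.mean(mid,0).round(2))
E
python3 - <<'E'
from q import *
z=np.load("/tmp/w1.npz");quill(z["im"],z["T"],z["r"],42,z["P"])
E
```

```text
blue centre [500.38 156.53  52.  ]
depth axis [500.09448 158.00323] [ 0.9968774 -0.0789655] 3502 ztop 54.15139914146236
band mid [501.3  156.45  44.  ]
```

```bash
python3 -m jog '[[[0,0,0,3.9],[-20,2,0,0],[-41,7,0,0],[-41,7,0,0],[-41,7,0,0],[-41,7,0,0],[-41,7,0,0],[-41,7,0,0],[-20,5,0,0],[-5,0,0,0],[0,0,0,0],[0,0,0,0]]]' -1 25
python3 - <<'E'
from q import *
s=env.observe();print(s["tcp_pos"],s["tcp_rot"],s["ft_force"])
im,d,K,T,r,P=cam("wrist");np.savez("/tmp/w2",im=im,P=P,T=T,r=r);save(im,"w2.png")
hsv=cv2.cvtColor(im,cv2.COLOR_RGB2HSV);h,s,v=cv2.split(hsv)
on=(P[...,2]<75)&(abs(P[...,1]+140)<70)&(P[...,0]>400)&(P[...,0]<680)
red=on&((h<6)|(h>174))&(s>150)&(P[...,2]>60)
p=onplane(r,T,66)[red];print("red",cv2.minAreaRect(p[:,:2].astype(np.float32)))
# V flank points: fit each flank plane by depth
yaw=np.deg2rad(-8.4);u=np.array([np.cos(yaw),np.sin(yaw)]);n=np.array([-u[1],u[0]])
D=P[...,:2]-[538.3,-139.8];X=D@u;Y=D@n;Z=P[...,2]
for a,b in((-68,-47),(70,94)):
    m=(X>a)&(X<b)&(abs(Y)<23)&(Z>30)&(Z<58);
    print(a,m.sum())
    prof=[(y,round(float(np.median(Z[m&(abs(Y-y)<1)])),1)) for y in range(-22,23,2) if (m&(abs(Y-y)<1)).sum()>3];print(prof)
    for sg in(1,-1):
        f=m&(Y*sg>3)&(Y*sg<18)&(Z>36)&(Z<53)
        if f.sum()>20:
            A=np.c_[Y[f],X[f],np.ones(f.sum())];print(sg,f.sum(),np.linalg.lstsq(A,Z[f],rcond=None)[0])
E
```

```text
t: 2.95
tcp_pos: [501.6, -134.3, 181.2]
tcp_rot: [-0.0, 0.756, 0.654, 0.0]
ft_force: [0.1, 0.0, -0.5]
opening: 1.0
[ 501.61079254 -134.30040906  181.21896751] [-6.73618401e-05  7.56340692e-01  6.54177919e-01  6.17455512e-05] [ 0.09235979  0.01282974 -0.54596697]
red ((449.49908447265625, -127.1178970336914), (47.11737823486328, 8.485509872436523), 81.70531463623047)
-68 898
[(-22, 53.2), (-20, 51.8), (-18, 49.8), (-16, 47.9), (-14, 45.7), (-12, 43.6), (-10, 41.4), (-8, 39.5), (-6, 37.5), (-4, 35.2), (-2, 34.0), (0, 33.1), (2, 35.0), (4, 36.9), (6, 39.1), (8, 41.2), (10, 43.4), (12, 45.0), (14, 47.4), (16, 49.1), (18, 51.0), (20, 52.8), (22, 52.4)]
1 288 [ 9.89689524e-01 -7.86152086e-03  3.27302798e+01]
-1 268 [-9.71309237e-01  7.91131427e-04  3.21947323e+01]
70 631
[(-22, 53.3), (-20, 51.9), (-18, 49.5), (-16, 47.6), (-14, 45.4), (-12, 43.3), (-10, 41.9), (-8, 40.2), (-6, 37.4), (-4, 35.1), (-2, 34.2), (0, 33.2), (2, 35.0), (4, 36.8), (6, 38.8), (8, 41.0), (10, 43.2), (12, 45.6), (14, 46.3), (16, 48.9), (18, 50.8), (20, 52.7), (22, 52.0)]
1 198 [ 9.94325743e-01 -5.52036492e-03  3.34759725e+01]
-1 194 [-9.76733599e-01 -8.29173506e-03  3.26005705e+01]
```

View pics/w2.png

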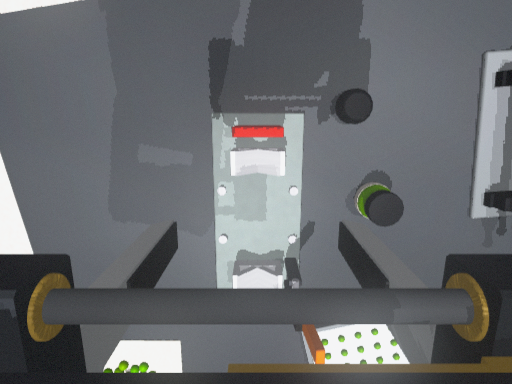

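The jig view shows the stop at (258,131), the V-blocks at (258,162) and (258,275), and the strap upright at (300,300). The depth fit puts the seat at about (538.3,-140.3), yaw -8.4°. Next I go back to the quill and grasp it.

```bash
python3 -m jog '[[[20,-3,0,0],[41,-6.2,0,0],[41,-6.2,0,0],[41,-6.2,0,0],[41,-6.2,0,0],[41,-6.2,0,0],[41,-6.2,0,0],[21.8,-3,0,0],[0,0,0,-3.76],[0,0,20,0],[0,0,30,0],[0,0,30,0]]]' -1 25; python3 -m jog '[[[0,0,25,0],[0,0,20,0],[0,0,15,0],[0,0,0,0],[0,0,0,0]]]'
```

```text
t: 4.2
tcp_pos: [500.3, 156.5, 100.6]
tcp_rot: [0.0, 0.734, 0.679, 0.0]
ft_force: [0.7, 0.2, -0.4]
opening: 1.001
t: 4.7
tcp_pos: [500.6, 156.0, 41.7]
tcp_rot: [0.0, 0.735, 0.679, 0.0]
ft_force: [-0.8, 0.4, 0.5]
opening: 1.002
```

```bash
python3 -m jog '[[[0,0,9,0],[0,0,9,0],[0,0,0,0]]]'; python3 -m jog '[[[0,0,0,0],[0,0,0,0],[0,0,0,0],[0,0,0,0],[0,0,0,0],[0,0,0,0],[0,0,0,0],[0,0,0,0],[0,0,0,0],[0,0,0,0]]]' 1 10; python3 -c "
from h import *
s=env.observe();print(s['tcp_pos'],s['ft_force'],s['wrist_torque'],s['opening']*94)"
```

```text
t: 5.0
tcp_pos: [500.1, 155.2, 22.0]
tcp_rot: [-0.0, 0.735, 0.678, -0.001]
ft_force: [-0.3, -0.5, 1.1]
opening: 0.997
t: 6.0
tcp_pos: [501.2, 157.1, 24.1]
tcp_rot: [-0.001, 0.735, 0.678, 0.002]
ft_force: [-3.5, 12.2, 8.8]
opening: 0.213
[501.22914024 157.10225501  24.07982693] [-3.52018541 12.21154227  8.77725793] [2.55249712 0.69258307 0.06240958] 20.040080717136476
```

```bash
python3 -m jog '[[[1.2,0,0,0],[0,0,0,0],[0,0,0,0],[0,0,0,0]]]' ; python3 -c "
from h import *
s=env.observe();print(s['tcp_pos'],s['ft_force'],s['wrist_torque'],s['opening']*94)"
python3 -m jog '[[[0.6,0,0,0],[0,0,0,0],[0,0,0,0],[0,0,0,0]]]' 1 25 ; python3 - <<'E'
from q import *
s=env.observe();print(s['tcp_pos'],s['ft_force'],s['wrist_torque'],s['opening']*94)
im,d,K,T,r,P=cam("wrist");save(im,"w3.png");quill(im,T,r,42,P)
E
```

```text
t: 6.4
tcp_pos: [501.2, 157.5, 23.9]
tcp_rot: [-0.0, 0.735, 0.678, 0.001]
ft_force: [-2.0, 7.1, 6.2]
opening: 0.205
[501.20890251 157.54744537  23.90277871] [-1.9593585  7.1349553  6.1559261] [1.48330166 0.46547143 0.08376533] 19.242051925036925
t: 6.8
tcp_pos: [501.2, 157.8, 23.8]
tcp_rot: [-0.0, 0.735, 0.678, 0.001]
ft_force: [-1.7, 5.2, 5.8]
opening: 0.201
[501.18752562 157.7953582   23.80475964] [-1.7471602   5.24871892  5.80942024] [0.87790929 0.42440526 0.10907463] 18.919696472556605
blue centre [506.65 158.09  52.  ]
depth axis [483.97552 158.43617] [ 0.9970917  -0.07621101] 9588 ztop 54.544886329873115
band mid [507.05 159.33  44.  ]
```

View pics/w3.png

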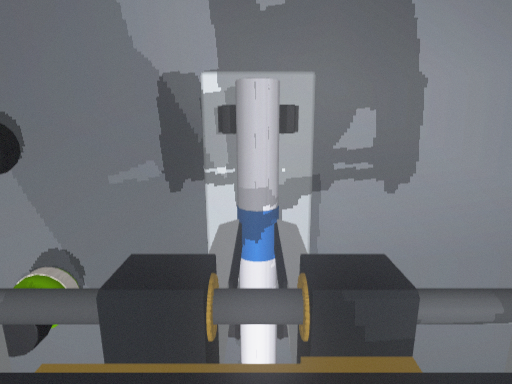

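The band spans rows 205–258, centred on the pads (computed grasp row about 232), so the grasp is good. I'll lift and then measure the quill's offset in the hand.

```bash
python3 -m jog '[[[0,0,-4,0],[0,0,-8,0],[0,0,-15,0],[0,0,-25,0],[0,0,-35,0],[0,0,-35,0],[0,0,-35,0],[0,0,-15,0],[0,0,0,0],[0,0,0,0],[0,0,0,0]]]'; cat > hold.py <<'E'
from q import *
def hold():
    s=env.observe();print('tcp',s['tcp_pos'].round(2),'F',s['ft_force'].round(2),'M',s['wrist_torque'].round(2),s['opening'])
    im,d,K,T,r,P=cam("wrist")
    Rt=quat(s['tcp_rot']);yw=np.arctan2(Rt[1,0],Rt[0,0]);print("tool x yaw",np.degrees(yw))
    L=lambda p:(p-s['tcp_pos'])@Rt        # world -> tool
    h,sa,v=cv2.split(cv2.cvtColor(im,cv2.COLOR_RGB2HSV))
    col=slice(252,264);b=((h>95)&(h<130)&(sa>120))[:,col].mean(1)>.5;rows=np.where(b)[0];print("band rows",rows.min(),rows.max())
    # rays at top of quill: tool z=-19-12=-31 (approx)
    for rw in(rows.min()-.5,rows.max()+.5):
        a=r[int(rw),258]*(1-rw%1)+r[int(rw)+1,258]*(rw%1); a=a@Rt; o=L(T[:3,3]); print("tool y of band edge",(o+a*((-31-o[2])/a[2]))[1].round(2))
    p=L(P.reshape(-1,3)); m=(abs(p[:,0])<13)&(p[:,2]<-22)&(p[:,2]>-36)&(p[:,1]>-84)&(p[:,1]<-20)
    c=p[m]; 
    for a in(-75,-60,-45,-30):
        k=c[abs(c[:,1]-a)<5]
        if len(k)>10: print(a,"x mid",((np.percentile(k[:,0],1)+np.percentile(k[:,0],99))/2).round(2),"ztop",np.percentile(k[:,2],5).round(2))
    return im
E
python3 - <<'E'
from hold import *
hold()
E
```

```text
t: 7.95
tcp_pos: [500.3, 156.8, 193.7]
tcp_rot: [-0.001, 0.735, 0.678, -0.001]
ft_force: [-0.6, 0.2, -3.6]
opening: 0.197
tcp [500.31 156.85 193.75] F [-0.58  0.2  -3.6 ] M [0.03 0.04 0.02] 0.19710602936570484
tool x yaw 85.39278349794715
band rows 213 260
tool y of band edge -15.59
tool y of band edge 12.91
-75 x mid -0.07 ztop -31.21
-60 x mid -0.34 ztop -30.94
-45 x mid -0.58 ztop -30.8
-30 x mid -0.35 ztop -30.43
```

```bash
python3 -m jog '[[[0,0,0,3.8],[-15,5,0,0],[-35,11.4,0,0],[-37,12,0,0],[-37,12,0,0],[-37,12,0,0],[-37,12,0,0],[-37,12,0,0],[-35,11.4,0,0],[-18.4,6.2,0,0],[0,0,0,0],[0,0,0,0]]]'; python3 -m jog '[[[0,0,20,0],[0,0,30,0],[0,0,30,0],[0,0,30,0],[0,0,20,0],[0,0,10,0],[0,0,0,0],[0,0,0,0],[0,0,0,0]]]'; python3 - <<'E'
from hold import *
im=hold();save(im,"w4.png")
im,d,K,T,r,P=cam("scene");c=im[140:250,130:270];save(cv2.resize(c,None,fx=5,fy=5),"s4.png")
E
```

```text
t: 9.2
tcp_pos: [551.4, -141.7, 194.2]
tcp_rot: [-0.001, 0.757, 0.653, -0.0]
ft_force: [-0.8, 0.3, -2.7]
opening: 0.201
t: 10.1
tcp_pos: [552.4, -142.0, 56.5]
tcp_rot: [0.001, 0.757, 0.653, 0.001]
ft_force: [-0.4, 0.6, -2.9]
opening: 0.197
tcp [ 552.4  -141.96   56.46] F [-0.43  0.6  -2.94] M [ 0.03  0.05 -0.01] 0.19737467104237694
tool x yaw 81.60886942892985
band rows 213 260
tool y of band edge -15.56
tool y of band edge 12.95
-75 x mid -0.05 ztop -31.7
-60 x mid -0.31 ztop -31.48
-45 x mid -0.37 ztop -30.97
-30 x mid -0.33 ztop -30.54
```

View pics/s4.png

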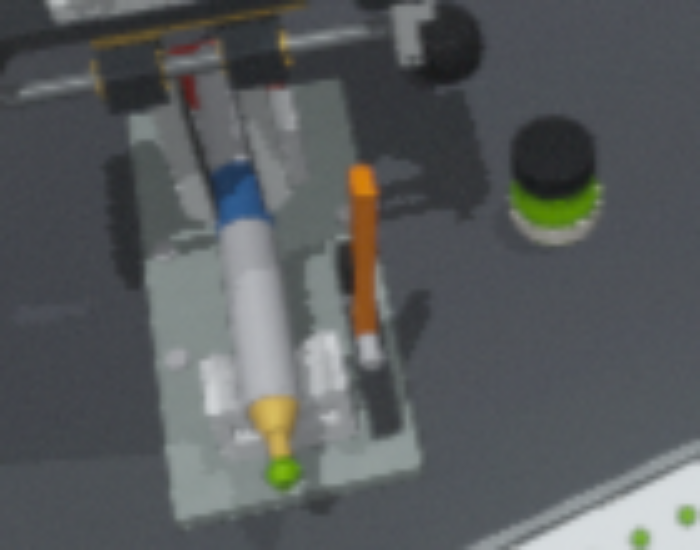

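View pics/w4.png

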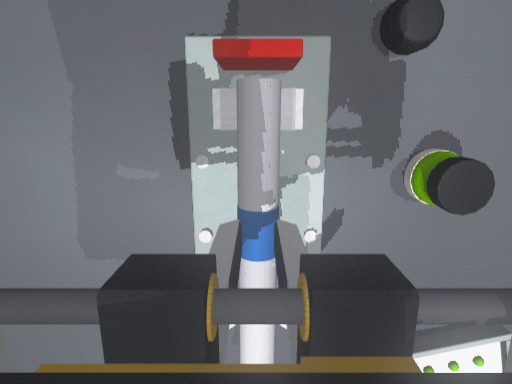

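The quill is lined up with the Vs: its centreline is at column 258 between the block edges at 213 and 302. Its back end, at row 79, is clear of the stop face at row 69. I'll lower it gently now.

```bash
python3 -m jog '[[[0,0,5,0],[0,0,5,0],[0,0,5,0],[0,0,3,0],[0,0,2,0],[0,0,0,0],[0,0,0,0]]]' 1 15;  for i in 1; do python3 -m jog '[[[0,0,1,0],[0,0,0.5,0],[0,0,0.5,0],[0,0,0,0]]]';done; python3 -m jog '[[[0,0,0.5,0],[0,0,0.5,0],[0,0,0,0]]]'
```

```text
t: 10.9
tcp_pos: [551.8, -142.0, 35.2]
tcp_rot: [0.0, 0.757, 0.653, 0.0]
ft_force: [-0.0, -0.6, -2.8]
opening: 0.201
t: 11.3
tcp_pos: [551.7, -142.0, 33.1]
tcp_rot: [-0.0, 0.757, 0.653, 0.0]
ft_force: [-0.1, 0.5, -3.1]
opening: 0.202
t: 11.6
tcp_pos: [551.7, -142.0, 32.1]
tcp_rot: [-0.0, 0.757, 0.653, -0.0]
ft_force: [-0.4, -0.6, -3.2]
opening: 0.202
```

```bash
python3 -m jog '[[[0,0,0.4,0],[0,0,0.3,0],[0,0,0,0],[0,0,0,0]]]';python3 -m jog '[[[0,0,0.3,0],[0,0,0,0],[0,0,0,0]]]'
```

```text
t: 12.0
tcp_pos: [551.8, -142.0, 31.7]
tcp_rot: [0.0, 0.757, 0.653, 0.0]
ft_force: [-2.5, 0.2, 3.9]
opening: 0.205
t: 12.3
tcp_pos: [551.9, -142.0, 31.7]
tcp_rot: [0.0, 0.757, 0.653, 0.0]
ft_force: [-4.1, 2.3, 7.3]
opening: 0.203
```

```bash
python3 -m jog '[[[0,0,0,0],[0,0,0,0],[0,0,0,0],[0,0,0,0]]]'; python3 - <<'E'
from hold import *
hold()
im,d,K,T,r,P=cam("top")
u=np.array([.9893,-.1461]);n=np.array([.1461,.9893]);D=P[...,:2]-[538.3,-140.3];X=D@u;Y=D@n;Z=P[...,2]
for n_,PP in(("top",P),("scene",cam("scene")[5])):
    D=PP[...,:2]-[538.3,-140.3];X=D@u;Y=D@n;Z=PP[...,2]
    for a in range(15,110,10):
        m=(abs(X-a)<6)&(abs(Y)<9)&(Z>50)&(Z<75)
        if m.sum()>8: print(n_,a,m.sum(),"z97",np.percentile(Z[m],90).round(1),"Ymid",Y[m&(Z>58)].mean().round(2))
E
```

```text
t: 12.7
tcp_pos: [551.9, -142.0, 31.7]
tcp_rot: [0.0, 0.757, 0.653, 0.0]
ft_force: [-3.8, 1.7, 6.3]
opening: 0.202
tcp [ 551.86 -142.01   31.66] F [-3.76  1.68  6.25] M [0.28 0.73 0.03] 0.2020344124816391
tool x yaw 81.59504119752441
band rows 212 260
tool y of band edge -16.13
tool y of band edge 12.95
-75 x mid -0.82 ztop -30.05
-60 x mid -0.6 ztop -29.98
-45 x mid -0.69 ztop -29.87
-30 x mid -0.65 ztop -30.04
scene 15 34 z97 63.5 Ymid 0.47
scene 25 40 z97 63.7 Ymid 0.1
scene 35 41 z97 62.7 Ymid 0.39
scene 45 43 z97 62.9 Ymid -0.02
scene 55 40 z97 62.8 Ymid 0.18
scene 65 42 z97 62.7 Ymid 0.02
scene 75 46 z97 62.4 Ymid 0.22
scene 85 46 z97 63.0 Ymid 0.43
scene 95 46 z97 62.8 Ymid 0.17
scene 105 49 z97 62.5 Ymid 0.43
```

The quill lies level in both Vs under about 9 N of vertical load. I'll lighten the press a little and slide it toward the stop.

```bash
python3 -m jog '[[[0,-1,-0.3,0],[0,-1,0,0],[0,-1,0,0],[0,-1,0,0],[0,-1,0,0],[0,0,0,0]]]'; python3 -m jog '[[[0,-1,0,0],[0,-1,0,0],[0,-1,0,0],[0,-0.7,0,0],[0,0,0,0]]]'
```

```text
t: 13.45
tcp_pos: [547.1, -141.3, 31.7]
tcp_rot: [0.0, 0.757, 0.653, 0.0]
ft_force: [4.0, -0.6, 4.1]
opening: 0.204
t: 13.95
tcp_pos: [543.5, -140.8, 31.7]
tcp_rot: [0.0, 0.757, 0.653, 0.0]
ft_force: [4.1, 0.2, 3.9]
opening: 0.201
```

```bash
python3 -m jog '[[[0,-0.8,0,0],[0,-0.7,0,0],[0,-0.5,0,0],[0,0,0,0]]]'; python3 -m jog '[[[0,-0.5,0,0],[0,-0.4,0,0],[0,0,0,0]]]'
```

```text
t: 14.35
tcp_pos: [541.5, -140.5, 31.7]
tcp_rot: [0.0, 0.757, 0.653, 0.0]
ft_force: [5.4, 0.7, 3.5]
opening: 0.202
t: 14.65
tcp_pos: [540.7, -140.3, 31.7]
tcp_rot: [0.0, 0.757, 0.653, 0.0]
ft_force: [5.3, -0.1, 3.8]
opening: 0.204
```

```bash
python3 -m jog '[[[0,-0.4,0,0],[0,-0.3,0,0],[0,0,0,0]]]'; python3 -m jog '[[[0,-0.4,0,0],[0,-0.3,0,0],[0,0,0,0]]]'; python3 - <<'E'
from hold import *
hold()
E
```

```text
t: 14.95
tcp_pos: [540.0, -140.3, 31.7]
tcp_rot: [0.0, 0.757, 0.653, 0.0]
ft_force: [5.8, 1.2, 2.8]
opening: 0.203
t: 15.25
tcp_pos: [539.6, -140.2, 31.8]
tcp_rot: [0.001, 0.757, 0.653, 0.001]
ft_force: [7.2, 0.5, 2.0]
opening: 0.204
tcp [ 539.6  -140.21   31.77] F [7.15 0.51 2.02] M [ 0.1  -1.49  0.01] 0.20404919811473118
tool x yaw 81.59234524214726
band rows 212 260
tool y of band edge -16.13
tool y of band edge 12.95
-75 x mid -0.87 ztop -29.94
-60 x mid -0.62 ztop -29.94
-45 x mid -0.87 ztop -29.79
-30 x mid -0.63 ztop -29.82
```

```bash
python3 -m jog '[[[0,-0.4,0,0],[0,0,0,0],[0,0,0,0]]]'; python3 -m jog '[[[0,-0.3,0,0],[0,0,0,0],[0,0,0,0]]]'
```

```text
t: 15.6
tcp_pos: [539.6, -140.2, 31.8]
tcp_rot: [0.001, 0.757, 0.653, 0.001]
ft_force: [10.6, 0.6, -0.9]
opening: 0.208
t: 15.9
tcp_pos: [539.3, -140.2, 31.9]
tcp_rot: [0.001, 0.757, 0.653, 0.001]
ft_force: [10.4, -0.2, 1.8]
opening: 0.2
```

```bash
python3 -m jog '[[[0,0,0,0],[0,0,0,0],[0,0,0,0]]]'; python3 - <<'E'
from hold import *
im=hold();save(cv2.resize(im[20:270,150:370],None,fx=2.4,fy=2.4),"w5.png")
E
```

```text
t: 16.2
tcp_pos: [539.3, -140.2, 31.9]
tcp_rot: [0.001, 0.757, 0.653, 0.001]
ft_force: [9.8, -0.1, 1.7]
opening: 0.198
tcp [ 539.33 -140.19   31.95] F [ 9.78 -0.05  1.72] M [ 0.07 -1.97  0.03] 0.1984860606055282
tool x yaw 81.59029792996553
band rows 213 261
tool y of band edge -15.56
tool y of band edge 13.56
-75 x mid -0.66 ztop -29.89
-60 x mid -0.63 ztop -29.82
-45 x mid -0.86 ztop -29.8
-30 x mid -0.63 ztop -29.61
```

View pics/w5.png

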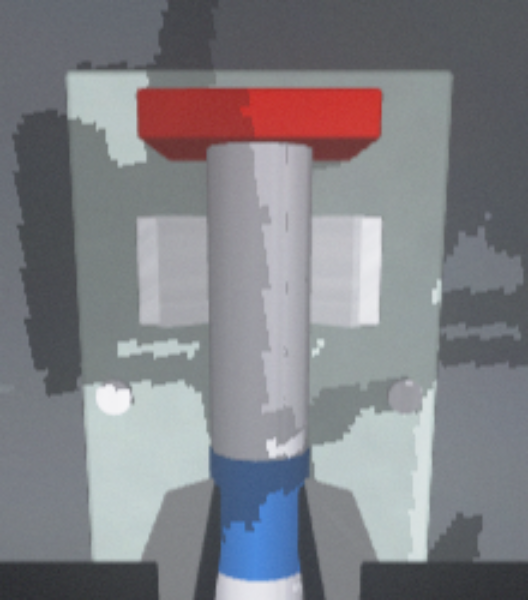

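The picture shows the back end flush against the red stop, and the band has slipped about 0.6 mm in the pads, so contact is confirmed. I'll relax the push, let go and go straight up.

```bash
python3 -m jog '[[[0,0.4,0,0],[0,0,0,0],[0,0,0,0]]]' ; python3 -m jog '[[[0,0,0,0],[0,0,0,0],[0,0,0,0],[0,0,0,0],[0,0,0,0],[0,0,0,0],[0,0,0,0],[0,0,0,0],[0,0,0,0],[0,0,0,0]]]' -1 15; python3 -m jog '[[[0,0,-5,0],[0,0,-10,0],[0,0,-20,0],[0,0,-30,0],[0,0,-30,0],[0,0,-30,0],[0,0,-25,0],[0,0,-15,0],[0,0,0,0],[0,0,0,0]]]'; python3 - <<'E'
from q import *
s=env.observe();print(s["tcp_pos"],s["ft_force"])
im,d,K,T,r,P=cam("wrist");np.savez("/tmp/w6",im=im,P=P,T=T,r=r);save(im,"w6.png");quill(im,T,r,50,P)
E
```

```text
t: 16.55
tcp_pos: [539.4, -140.2, 31.9]
tcp_rot: [0.001, 0.757, 0.653, 0.001]
ft_force: [6.7, 0.2, 2.5]
opening: 0.198
t: 17.55
tcp_pos: [538.6, -140.0, 31.4]
tcp_rot: [-0.0, 0.757, 0.653, -0.0]
ft_force: [-0.0, -0.2, 0.1]
opening: 0.99
t: 18.55
tcp_pos: [538.4, -140.0, 196.3]
tcp_rot: [0.0, 0.757, 0.653, -0.0]
ft_force: [-0.3, 0.0, 0.3]
opening: 1.003
[ 538.41492034 -139.98128793  196.3155107 ] [-0.300648    0.04057362  0.29012508]
blue centre [ 539.94 -141.7    60.  ]
depth axis [ 534.221   -139.69652] [ 0.9901997 -0.1396587] 3968 ztop 65.61637045315628
band mid [ 540.26 -141.74   52.  ]
```

View pics/w6.png

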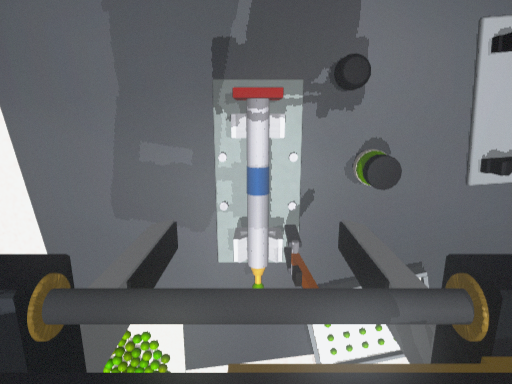

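The quill is home in the Vs and free of the gripper. I'll shut the fingers and go round to the +y side of the strap.

```bash
python3 -m jog '[[[0,0,0,0],[15,15,0,0],[25,30,0,0],[20,25,0,0],[10,12,0,0],[0,0,0,0],[0,0,0,0],[0,0,0,0],[0,0,20,0],[0,0,20,0],[0,0,10,0],[0,0,0,0]]]' 1 10; python3 - <<'E'
from h import *
s=env.observe();d=s["tcp_pos"][:2]-[538.3,-140.3];print("jig xy",d@[.9893,-.1461],d@[.1461,.9893],s["opening"],s["ft_force"])
im,dd,K,T,r,P=cam("scene");save(cv2.resize(im[120:260,120:280],None,fx=4.3,fy=4.2),"s7.png")
E
```

```text
t: 19.8
tcp_pos: [629.1, -83.1, 145.5]
tcp_rot: [-0.001, 0.757, 0.653, -0.001]
ft_force: [-0.3, -0.2, -0.2]
opening: 0.023
jig xy 81.44823260698101 69.8322812486919 0.023325325090412456 [-0.33335982 -0.21624105 -0.22529042]
```

View pics/s7.png

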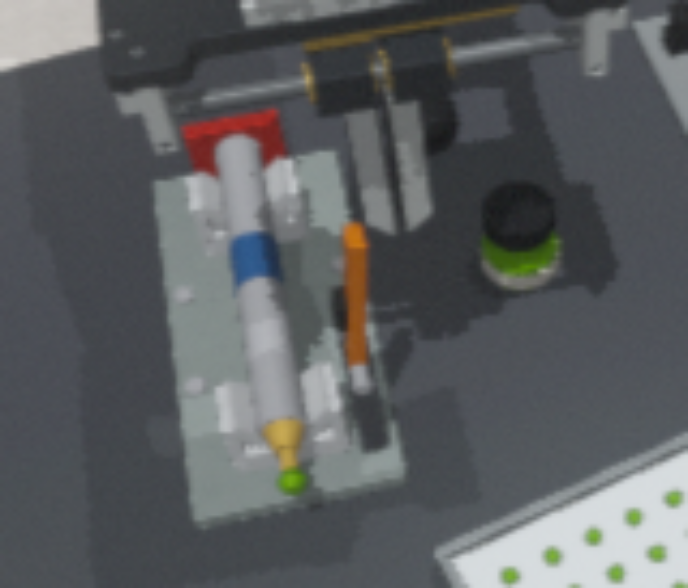

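```bash
python3 -m jog '[[[-10,0,0,0],[-9,0,0,0],[-8,0,0,0],[-8,0,0,0],[-9,0,3,0],[-9.5,0,3.5,0],[-8,0,5,0],[-8,0,6,0],[0,0,0,0]]]'; python3 -m jog '[[[-6,0,7,0],[-7,0,8,0],[-4,0,8,0],[-4,0,8,0],[0,0,0,0]]]'; python3 - <<'E'
from h import *
im,d,K,T,r,P=cam("scene");save(cv2.resize(im[120:260,120:280],None,fx=4.3,fy=4.2),"s8.png")
h,s,v=cv2.split(cv2.cvtColor(im,cv2.COLOR_RGB2HSV));D=P[...,:2]-[538.3,-140.3];X=D@[.9893,-.1461];Y=D@[.1461,.9893]
o=(h>4)&(h<22)&(s>140)&(X>65)&(X<100)&(P[...,2]>65)
for y in range(-50,45,10):
    m=o&(abs(Y-y)<5)
    if m.sum()>3: print(y,m.sum(),np.percentile(P[m][:,2],85).round(1))
E
```

```text
t: 20.75
tcp_pos: [619.1, -152.4, 127.6]
tcp_rot: [-0.001, 0.757, 0.653, -0.001]
ft_force: [0.1, 0.0, -0.4]
opening: 0.01
t: 21.25
tcp_pos: [616.0, -172.6, 96.4]
tcp_rot: [-0.001, 0.757, 0.653, -0.001]
ft_force: [0.0, -0.8, 0.6]
opening: 0.006
40 53 127.3
```

View pics/s8.png

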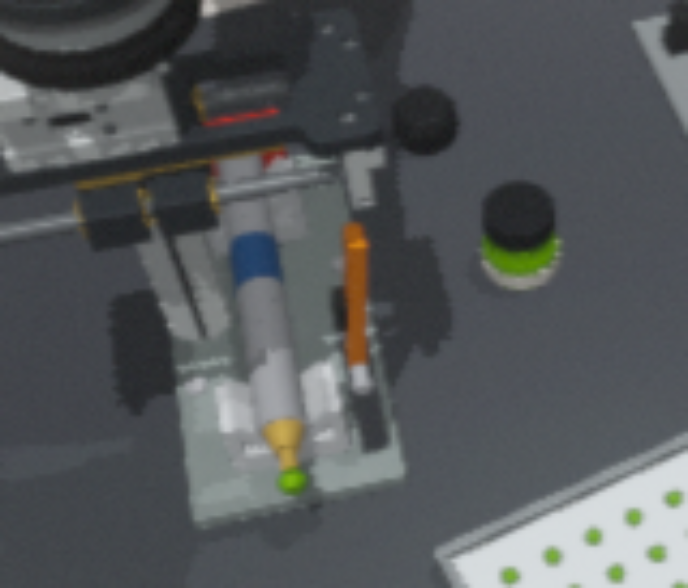

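The strap is still upright and the fingers have gone past it on the stop side without touching. I'll check the geometry before trying again.

```bash
python3 - <<'E'
from h import *
u=np.array([.9893,-.1461]);n=np.array([.1461,.9893])
for nm in("scene","top"):
    im,d,K,T,r,P=cam(nm)
    def px(x,y,z):
        w=np.r_[np.array([538.3,-140.3])+x*u+y*n,z];c=(w-T[:3,3])@T[:3,:3];return (K[:2,:2]@(c[:2]/c[2])+K[:2,2]).round(1)
    print(nm,"tip exp",px(82,40,164),"base",px(82,40,80),"tcp then",px(81.4,69.8,145.5))
    h,s,v=cv2.split(cv2.cvtColor(im,cv2.COLOR_RGB2HSV));D=P[...,:2]-[538.3,-140.3];X=D@u;Y=D@n;Z=P[...,2]
    o=(h>4)&(h<22)&(s>140)&(X>55)&(X<110)&(Y>0)&(Y<80)&(Z>60)
    vv,uu=np.where(o);print("pix",uu.min(),uu.max(),vv.min(),vv.max())
    for z in range(75,175,10):
        m=o&(abs(Z-z)<5)
        if m.sum()>2: print(z,m.sum(),"X",np.percentile(X[m],[5,50,95]).round(1),"Y",np.percentile(Y[m],[5,50,95]).round(1))
s=env.observe();print(s["joint_pos"],s["ft_force"])
E
```

```text
scene tip exp [196.1 176.7] base [201.7 202.7] tcp then [213.3 179.5]
pix 182 204 155 206
75 3 X [87.5 88.3 88.6] Y [37.6 39.6 43.1]
85 11 X [87.3 88.1 89.2] Y [37.9 41.6 44.1]
95 11 X [87.6 88.3 89.7] Y [39.2 41.7 45.3]
105 13 X [87.4 88.5 89.2] Y [40.5 44.  46.7]
115 14 X [87.4 88.2 89.2] Y [41.7 44.8 47.8]
125 13 X [83.4 88.2 89.8] Y [41.7 44.8 49. ]
135 18 X [85.6 88.2 89.3] Y [43.3 46.5 50.3]
145 14 X [87.7 88.5 89.9] Y [45.5 48.4 51.4]
155 13 X [87.1 88.2 89. ] Y [46.  49.1 52.4]
165 32 X [75.9 83.7 89.1] Y [46.5 50.  53.5]
top tip exp [312.9 176.5] base [305.9 184.2] tcp then [295.1 176.2]
pix 336 336 160 160
[-3.29410456e-01  5.72133682e-01  1.33116512e+00  5.96792798e-05
  1.23796651e+00 -1.75363342e+00] [-0.79789646 -0.12826339 -0.12969205]
```

```bash
python3 -m jog '[[[0,0,-30,0],[0,0,-35,0],[0,0,-30,0],[20,0,0,0],[35,0,0,0],[30,0,0,0],[10,0,0,0],[0,0,25,0],[0,0,25,0],[0,0,5,0],[0,0,0,0],[0,0,0,0]]]'; python3 -m jog '[[[-5,0,0,0],[-5,0,0,0],[0,0,0,0]]]'; python3 -m jog '[[[-5,0,0,0],[-5,0,0,0],[0,0,0,0]]]';python3 -m jog '[[[-4,0,0,0],[-4,0,0,0],[0,0,0,0]]]'; cat > st.py <<'E'
from h import *
u=np.array([.9893,-.1461]);n=np.array([.1461,.9893])
def strap(save_as=None):
    s=env.observe();D=s["tcp_pos"][:2]-[538.3,-140.3];print("tcp jig",D@u,D@n,s["tcp_pos"][2],"F",s["ft_force"].round(2))
    im,d,K,T,r,P=cam("scene")
    h,sa,v=cv2.split(cv2.cvtColor(im,cv2.COLOR_RGB2HSV));D=P[...,:2]-[538.3,-140.3];X=D@u;Y=D@n;Z=P[...,2]
    o=(h>4)&(h<22)&(sa>140)&(X>70)&(X<95)&(Y>-60)&(Y<100)&(Z>68)
    p=np.c_[Y[o],Z[o]];print(len(p),"tip end",p[np.argmax(np.hypot(p[:,0]-40,p[:,1]-72))].round(1))
    m=np.hypot(p[:,0]-40,p[:,1]-72)>35;a=np.arctan2(p[m,1]-72,40-p[m,0]);print("strap angle",np.median(a).round(3))
    if save_as: save(cv2.resize(im[120:260,120:280],None,fx=4.3,fy=4.2),save_as)
E
python3 -c "
from st import *
strap('s9.png')"
```

```text
t: 22.6
tcp_pos: [631.2, -78.7, 139.5]
tcp_rot: [0.001, 0.757, 0.653, 0.001]
ft_force: [0.0, -0.7, 0.1]
opening: 0.004
t: 22.9
tcp_pos: [629.2, -89.1, 138.5]
tcp_rot: [0.0, 0.757, 0.653, 0.0]
ft_force: [0.2, 0.1, -0.7]
opening: 0.006
t: 23.2
tcp_pos: [627.7, -98.8, 138.3]
tcp_rot: [0.0, 0.757, 0.653, 0.0]
ft_force: [0.8, -0.1, 1.1]
opening: 0.005
t: 23.5
tcp_pos: [626.7, -106.6, 138.5]
tcp_rot: [0.0, 0.757, 0.653, 0.0]
ft_force: [-0.0, 0.5, 3.8]
opening: 0.004
tcp jig 82.48467558160927 46.25004348912574 138.51067871602297 F [-0.05  0.51  3.8 ]
105 tip end [ 37.  163.4]
strap angle 1.551
```

Now it moves: the strap angle has gone from 1.68 to 1.55. I'll carry on in small checked steps.

```bash
python3 -m jog '[[[-5,0,0,0],[-5,0,1,0],[-5,0,1,0],[0,0,0,0]]]'; python3 -c "
from st import *
strap()"; python3 -m jog '[[[-5,0,2,0],[-5,0,2,0],[-5,0,3,0],[0,0,0,0]]]'; python3 -c "
from st import *
strap('s10.png')"
```

```text
t: 23.95
tcp_pos: [624.2, -121.7, 135.8]
tcp_rot: [0.0, 0.757, 0.653, -0.0]
ft_force: [-0.4, -0.6, 0.8]
opening: 0.002
tcp jig 82.22449394482888 30.94193586626175 135.83317946179832 F [-0.36 -0.56  0.82]
138 tip end [ 20.7 162.7]
strap angle 1.385
t: 24.4
tcp_pos: [621.7, -136.4, 128.2]
tcp_rot: [-0.0, 0.757, 0.653, -0.0]
ft_force: [-0.3, 0.2, 0.2]
opening: 0.008
tcp jig 81.95469410816544 16.07366564648179 128.159829439292 F [-0.34  0.17  0.23]
188 tip end [  1.3 156.9]
strap angle 1.203
```

View pics/s10.png

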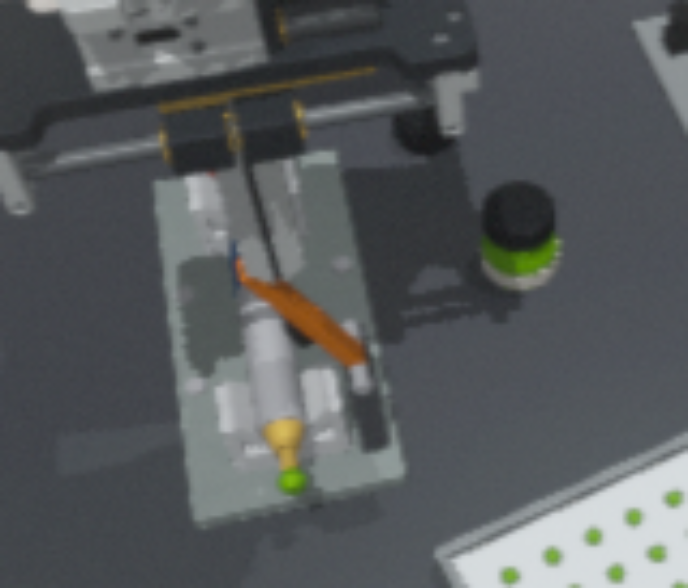

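```bash
python3 -m jog '[[[-4,0,1,0],[-4,0,2,0],[-4,0,2,0],[-4,0,2,0],[-4,0,4,0],[-3.5,0,4.5,0],[-3.5,0,4.5,0],[0,0,0,0]]]'; python3 -c "
from st import *
strap()"; python3 -m jog '[[[-3,0,5,0],[-3,0,5,0],[-2,0,5,0],[0,0,0,0]]]'; python3 -c "
from st import *
strap('s11.png')"
```

```text
t: 25.25
tcp_pos: [617.7, -162.8, 108.0]
tcp_rot: [-0.001, 0.757, 0.653, -0.0]
ft_force: [-0.8, 0.5, 0.3]
opening: 0.007
tcp jig 81.85698991045254 -10.64437430839319 107.96995046457461 F [-0.83  0.45  0.28]
233 tip end [-26.8 135.9]
strap angle 0.85
t: 25.7
tcp_pos: [616.5, -170.5, 92.9]
tcp_rot: [-0.001, 0.757, 0.653, -0.0]
ft_force: [-0.4, 0.3, -0.4]
opening: 0.005
tcp jig 81.80408534150754 -18.454252593539174 92.89395986452446 F [-0.39  0.32 -0.45]
253 tip end [-36.2 124.6]
strap angle 0.638
```

```bash
python3 - <<'E'
from h import *
u=np.array([.9893,-.1461]);n=np.array([.1461,.9893])
for nm in("scene","wrist"):
    im,d,K,T,r,P=cam(nm)
    h,s,v=cv2.split(cv2.cvtColor(im,cv2.COLOR_RGB2HSV));D=P[...,:2]-[538.3,-140.3];X=D@u;Y=D@n;Z=P[...,2]
    o=(h>4)&(h<22)&(s>140)&(X>60)&(X<105)&(Y>-70)&(Y<60)&(Z>68)
    print(nm,o.sum())
    for y in range(-50,45,6):
        m=o&(abs(Y-y)<3)
        if m.sum()>2: print("strap y",y,m.sum(),"X",np.percentile(X[m],[5,95]).round(1),"Z",np.percentile(Z[m],[5,50,95]).round(1))
    g=(s<70)&(X>50)&(X<110)&(abs(Y+18)<25)&(Z>80)&(Z<150)
    for z in range(85,150,10):
        m=g&(abs(Z-z)<5)
        if m.sum()>2: print("finger z",z,m.sum(),"X",np.percentile(X[m],[5,95]).round(1),"Y",np.percentile(Y[m],[5,95]).round(1))
E
```

```text
scene 263
strap y -38 11 X [78.6 89.4] Z [120.3 123.  124.4]
strap y -32 16 X [79.8 92.3] Z [116.2 121.5 154.6]
strap y -26 8 X [87.2 96.6] Z [111.3 114.2 197.7]
strap y -20 8 X [ 87.6 100. ] Z [109.7 112.4 241.6]
strap y -14 10 X [85.2 89.5] Z [104.3 110.  111.4]
strap y -8 22 X [78.1 89.1] Z [102.3 107.4 109.6]
strap y -2 27 X [76.9 88.9] Z [ 97.3 103.3 106.7]
strap y 4 27 X [74.6 89.2] Z [ 94.1  99.6 102.7]
strap y 10 27 X [77.4 89. ] Z [89.1 96.2 99.3]
strap y 16 25 X [75.4 89. ] Z [87.2 91.4 94.7]
strap y 22 23 X [76.5 89. ] Z [84.4 88.7 91.8]
strap y 28 23 X [76.7 88.8] Z [79.9 84.5 87.1]
strap y 34 22 X [77.8 89.1] Z [77.9 80.9 83.5]
strap y 40 14 X [76.8 88.4] Z [74.8 77.2 79.1]
finger z 85 7 X [87.9 89.8] Y [0.  6.7]
finger z 95 3 X [87.5 88.5] Y [-4.2 -2.5]
finger z 115 4 X [80.9 89.7] Y [-21.4  -9.6]
finger z 125 34 X [88.7 91.4] Y [-26.3  -8.2]
finger z 135 49 X [85.5 91.7] Y [-28.5  -6.3]
finger z 145 50 X [85.  91.7] Y [-29.9  -6.2]
wrist 3636
strap y -50 129 X [63.1 64.5] Z [240.3 241.5 242.7]
strap y -44 111 X [62.9 64.4] Z [240.3 241.4 242.7]
strap y -38 265 X [63.2 
[... 292 characters left out ...]
 -2 242 X [63.5 87.6] Z [ 99.2 103.1 241.4]
strap y 4 199 X [75.6 87.9] Z [ 94.5  99.  101.1]
strap y 10 192 X [75.7 87.9] Z [90.7 94.8 97.2]
strap y 16 179 X [75.7 87.9] Z [86.1 91.1 93.2]
strap y 22 165 X [75.7 87.9] Z [82.9 87.2 89.6]
strap y 28 165 X [75.6 87.9] Z [79.1 83.5 85.9]
strap y 34 148 X [75.7 87.8] Z [75.7 79.7 81.9]
strap y 40 107 X [76.5 87.5] Z [74.9 76.4 78.1]
finger z 85 44 X [75.4 76.6] Y [-5.3  6.5]
finger z 95 18 X [75.4 76.7] Y [-4.9  0.6]
finger z 105 11 X [75.5 77.1] Y [-24.2 -11.6]
finger z 115 34 X [72.9 76. ] Y [-30.9 -15.5]
finger z 125 201 X [72.7 74.4] Y [-29.   -8.9]
finger z 135 289 X [72.7 74.5] Y [-29.7  -8. ]
finger z 145 350 X [72.7 74.5] Y [-29.8  -8. ]
```

The depth data show the fingers lie on top of the strap, but their visible tips end about 15 mm above the TCP when shut. That explains the first miss, which passed over the strap's tip. I'll go straight down, watching the force and the strap angle.

```bash
python3 -m jog '[[[0,0,4,0],[0,0,4,0],[0,0,4,0],[0,0,0,0]]]'; python3 -c "
from st import *
strap()"; python3 -m jog '[[[0,0,3,0],[0,0,3,0],[0,0,3,0],[0,0,0,0]]]'; python3 -c "
from st import *
strap()"
```

```text
t: 26.25
tcp_pos: [616.7, -170.2, 81.1]
tcp_rot: [-0.0, 0.757, 0.653, -0.0]
ft_force: [0.3, 0.3, -0.2]
opening: 0.007
tcp jig 81.9265589396207 -18.102752609615028 81.14350308929802 F [ 0.27  0.34 -0.24]
270 tip end [-43.2 112. ]
strap angle 0.488
t: 26.7
tcp_pos: [616.8, -170.3, 72.4]
tcp_rot: [-0.0, 0.757, 0.653, -0.0]
ft_force: [0.2, 0.8, -0.1]
opening: 0.003
tcp jig 82.0290858878491 -18.165777378333935 72.38541810486883 F [ 0.18  0.85 -0.13]
267 tip end [-47.6 101. ]
strap angle 0.367
```

```bash
python3 -m jog '[[[0,0,3,0],[0,0,3,0],[0,0,3,0],[0,0,0,0]]]'; python3 -m jog '[[[0,0,2,0],[0,0,1.5,0],[0,0,1.5,0],[0,0,0,0]]]'; python3 -c "
from st import *
strap()"
```

```text
t: 27.15
tcp_pos: [616.8, -170.2, 63.3]
tcp_rot: [-0.0, 0.757, 0.653, -0.0]
ft_force: [0.4, 0.3, 0.1]
opening: 0.006
t: 27.55
tcp_pos: [616.9, -170.3, 58.7]
tcp_rot: [-0.0, 0.757, 0.653, -0.0]
ft_force: [0.0, 0.1, 0.2]
opening: 0.003
tcp jig 82.14895982541144 -18.159856594728975 58.696673239179624 F [0.05 0.11 0.24]
263 tip end [-51.1  84.6]
strap angle 0.16
```

```bash
python3 -m jog '[[[0,0,1,0],[0,0,1,0],[0,0,1,0],[0,0,0,0]]]'; python3 -m jog '[[[0,0,1,0],[0,0,1,0],[0,0,0,0]]]'; python3 -c "
from st import *
strap()"
```

```text
t: 28.0
tcp_pos: [617.0, -170.3, 55.8]
tcp_rot: [-0.0, 0.757, 0.653, -0.0]
ft_force: [-0.2, -1.2, -0.6]
opening: 0.009
t: 28.3
tcp_pos: [616.9, -170.3, 53.8]
tcp_rot: [-0.0, 0.757, 0.653, -0.0]
ft_force: [0.2, -0.5, 0.2]
opening: 0.005
tcp jig 82.18321191452382 -18.166141988025274 53.763368748663076 F [ 0.22 -0.5   0.19]
257 tip end [-51.6  75.2]
strap angle 0.087
```

```bash
python3 -m jog '[[[0,0,0.5,0],[0,0,0.5,0],[0,0,0,0]]]'; python3 -m jog '[[[0,0,0.5,0],[0,0,0.3,0],[0,0,0,0]]]'; python3 -m jog '[[[0,0,0.4,0],[0,0,0,0],[0,0,0,0]]]';python3 -c "
from st import *
strap()"
```

```text
t: 28.65
tcp_pos: [617.0, -170.3, 52.9]
tcp_rot: [-0.0, 0.757, 0.653, -0.0]
ft_force: [0.2, -0.8, 0.2]
opening: 0.005
t: 28.95
tcp_pos: [617.0, -170.3, 52.1]
tcp_rot: [-0.0, 0.757, 0.653, -0.0]
ft_force: [0.1, 0.2, 0.7]
opening: 0.007
t: 29.25
tcp_pos: [617.0, -170.3, 51.8]
tcp_rot: [0.0, 0.757, 0.653, 0.0]
ft_force: [-0.2, -0.5, 2.8]
opening: 0.003
tcp jig 82.272795401676 -18.21261698460722 51.84085572687945 F [-0.19 -0.52  2.79]
260 tip end [-51.8  74.1]
strap angle 0.049
```

```bash
python3 -m jog '[[[0,0,0.15,0],[0,0,0,0],[0,0,0,0]]]'; python3 -m jog '[[[0,0,-2,0],[0,0,-8,0],[0,0,-20,0],[0,0,-30,0],[0,0,-40,0],[0,0,-30,0],[0,-15,0,0],[0,-30,0,0],[0,-25,0,0],[0,-10,0,0],[0,0,0,0],[0,0,0,0]]]';python3 - <<'E'
from st import *
from q import quill
strap()
im,d,K,T,r,P=cam("wrist");quill(im,T,r,50,P)
h,sa,v=cv2.split(cv2.cvtColor(im,cv2.COLOR_RGB2HSV));D=P[...,:2]-[538.3,-140.3];X=D@u;Y=D@n;Z=P[...,2]
q=(Z>53)&(Z<66)&(abs(Y)<12)&(X>-83)&(X<66)
for a in range(-75,70,20):
    m=q&(abs(X-a)<6)
    if m.sum()>20: print(a,"Y",((np.percentile(Y[m],2)+np.percentile(Y[m],98))/2).round(2),"ztop",np.percentile(Z[m],90).round(2))
line=(abs(Y)<4)&(Z>56)&(X<-60)&(X>-100); red=line&((h<6)|(h>174))&(sa>140); st=line&(sa<70)
print("red X max",np.percentile(X[red],98) if red.any() else None,"steel X min",np.percentile(X[st],2) if st.any() else None)
z=np.load("/tmp/top.npz");
for nm in("scene","top"):
    old=np.load(f"/tmp/{nm}.npz")["im"].astype(int);new=cam(nm)[0].astype(int)
    h0,h1=[cv2.cvtColor(i.astype(np.uint8),cv2.COLOR_RGB2HSV) for i in(old,new)]
    boxes={"top":{"tray":(98,158,220,302),"jar":(212,236,238,262),"loupe":(266,290,246,270)},"scene":{"tray":(220,300,220,322),"jar":(162,190,230,252),"loupe":(140,156,210,228)}}[nm]
    for k,(a,b,c,e) in boxes.items(): print(nm,k,"mean abs diff",abs(old-new)[a:b,c:e].mean().round(1))
E
```

```text
t: 29.6
tcp_pos: [617.0, -170.3, 51.8]
tcp_rot: [0.0, 0.757, 0.653, 0.0]
ft_force: [-2.0, -0.7, 3.8]
opening: 0.006
t: 30.8
tcp_pos: [538.6, -158.8, 181.9]
tcp_rot: [0.0, 0.757, 0.653, 0.0]
ft_force: [0.8, -0.5, -0.3]
opening: 0.007
tcp jig 3.0337053846993425 -18.263948576308504 181.9378243041546 F [ 0.78 -0.5  -0.35]
329 tip end [-51.1  77. ]
strap angle 0.058
blue centre [ 538.7  -139.86   60.  ]
depth axis [ 511.9634  -136.39798] [ 0.9939292  -0.11002171] 3504 ztop 65.6826448330421
band mid [ 540.15 -139.73   52.  ]
-75 Y -0.16 ztop 61.45
-55 Y -0.2 ztop 61.36
-35 Y -0.59 ztop 61.46
-15 Y -0.3 ztop 61.53
5 Y -0.05 ztop 61.65
25 Y -0.33 ztop 61.31
45 Y -0.05 ztop 61.05
red X max -85.71771660225879 steel X min -84.2261750227016
scene tray mean abs diff 0.8
scene jar mean abs diff 1.7
scene loupe mean abs diff 7.9
top tray mean abs diff 6.1
top jar mean abs diff 3.7
top loupe mean abs diff 9.8
```

```bash
python3 - <<'E'
from st import *
im,d,K,T,r,P=cam("wrist")
pl=onplane(r,T,62);D=pl[...,:2]-[538.3,-140.3];X=D@u;Y=D@n
for yy in(-3,0,3):
    rows=[]
    for row in range(384):
        c=np.argmin(abs(Y[row]-yy))
        if -98<X[row,c]<-76: rows.append((round(X[row,c],1),*map(int,im[row,c]),round(float(P[row,c,2]))))
    print(yy,rows)
im,d,K,T,r,P=cam("scene")
for nm,(im,d,K,T,r,P) in(("wrist",cam("wrist")),("scene",(im,d,K,T,r,P))):
    h,s,v=cv2.split(cv2.cvtColor(im,cv2.COLOR_RGB2HSV));D=P[...,:2]-[538.3,-140.3];X=D@u;Y=D@n;Z=P[...,2]
    o=(h>4)&(h<22)&(s>140)&(X>76)&(X<86)&(Y>-50)&(Y<25)&(Z>68)&(Z<100)
    if o.sum()>15: print(nm,o.sum(),"strap top slope",np.polyfit(-Y[o],Z[o],1).round(3))
E
```

```text
-3 [(np.float64(-97.2), 103, 110, 109, 12), (np.float64(-96.3), 104, 110, 110, 12), (np.float64(-95.4), 103, 96, 93, 10), (np.float64(-94.5), 120, 57, 57, 11), (np.float64(-93.6), 142, 43, 39, 66), (np.float64(-92.7), 143, 43, 42, 67), (np.float64(-91.9), 140, 42, 41, 66), (np.float64(-91.0), 141, 42, 41, 65), (np.float64(-90.1), 142, 46, 41, 66), (np.float64(-89.2), 142, 49, 45, 65), (np.float64(-88.3), 140, 44, 43, 65), (np.float64(-87.4), 140, 44, 40, 66), (np.float64(-86.4), 142, 46, 44, 66), (np.float64(-85.5), 121, 46, 45, 67), (np.float64(-84.6), 108, 95, 99, 65), (np.float64(-83.7), 125, 125, 130, 60), (np.float64(-82.8), 125, 127, 131, 60), (np.float64(-81.9), 130, 130, 135, 60), (np.float64(-81.0), 132, 131, 135, 61), (np.float64(-80.1), 127, 127, 133, 61), (np.float64(-79.2), 128, 129, 132, 59), (np.float64(-78.3), 126, 125, 132, 61), (np.float64(-77.3), 130, 130, 133, 60), (np.float64(-76.4), 130, 131, 133, 62)]
0 [(np.float64(-97.2), 103, 109, 110, 12), (np.float64(-96.3), 102, 107, 107, 12), (np.float64(-95.4), 102, 93, 92, 11), (np.float64(-94.5), 123, 62, 62, 11), (np
[... 1066 characters left out ...]
0), 142, 46, 42, 67), (np.float64(-90.1), 141, 43, 44, 66), (np.float64(-89.2), 139, 42, 41, 65), (np.float64(-88.3), 140, 44, 41, 65), (np.float64(-87.4), 139, 45, 43, 64), (np.float64(-86.4), 142, 49, 49, 66), (np.float64(-85.5), 121, 47, 45, 65), (np.float64(-84.6), 113, 97, 102, 65), (np.float64(-83.7), 130, 129, 134, 62), (np.float64(-82.8), 136, 133, 141, 60), (np.float64(-81.9), 134, 132, 138, 60), (np.float64(-81.0), 132, 132, 136, 61), (np.float64(-80.1), 135, 134, 140, 61), (np.float64(-79.2), 132, 132, 136, 60), (np.float64(-78.3), 134, 134, 139, 61), (np.float64(-77.3), 135, 136, 142, 61), (np.float64(-76.4), 132, 134, 141, 61)]
scene 158 strap top slope [-6.0000e-03  7.6284e+01]
```

```bash
python3 -c "
from cell import env
print(env.observe()['ft_force'],env.sign_off())"
```

```text
the job is handed in; nothing more can be done
[ 0.84998982 -0.3155485   0.6910267 ] None
```

I handed the job in at about 31 s of the 72 s allowed, with the quill home against the red stop and the strap closed on it; sign-off reports no verdict.

**What I did**
- I gripped the quill on its blue band and lowered it into the Vs about 12 mm short of the stop. It settled level in both Vs under about 9 N of vertical load.
- I slid it home. Contact with the stop showed as about 10 N of push, followed by a 0.6 mm slip in the pads. I put roughly 7 N of that on the stop, after allowing for friction in the Vs.
- I let go, rose clear and swung the strap over with the shut fingers. The force at the fingers peaked at about 4 N as the pad met the quill.

**Last checks**
- **Quill against the stop:** in the wrist image red turns directly to steel, so any gap is about 0.5 mm or less. The coarser depth percentiles suggested about 1.5 mm, which I put down to edge pixels.
- **Quill in the Vs:** it is within about 0.6 mm sideways. Its top measures 61.1 to 61.7 mm all along, against 62 expected.
- **Strap:** the slope of its top face is -0.006, with its top at 76.3 mm, so it is closed. A cruder angle estimate gave 0.058 rad, but it includes the strap's thickness.
- **Bench items:** comparing pictures from the start and the end showed no sign that the tray, jar or loupe had moved. The loupe's image differed a little more than the others, probably from the arm's shadow, and I did not measure its position again.

**What went wrong:** the first pass at the strap went over its tip without moving it, because the shut fingertips ended about 15 mm above the reported TCP. The second, lower pass closed it.

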